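# Core on the spindle, guard held up for threading

## Task

Take the one bare red core out of the carton of gold tape rolls and stand it on the slitter's take-up spindle, fully down on the flange, and let go of it. Then, with the gripper, lift the yellow guard (black bar handle at its front) to 45 degrees (the red mark on the quadrant) and finish while still holding it there, since it falls shut by itself and a colleague is about to thread the tape underneath. Leave the gold rolls and the other things on the table where they are.

Things in the scene. Friction and masses are not known exactly. Their poses are not given: they have to be found in the camera images.
- core: the target: a bare red plastic tape core, an upright tube 46 mm outside diameter, 34 mm bore, 45 mm tall, 40 g, standing on end in the carton; origin at the centre of its underside, z along its axis
- carton: fixed open cardboard carton, 246 x 246 mm outside, 55 mm high, walls and floor 5 mm; origin at the centre of its underside, x and y along its sides. The core and four gold rolls stand on its floor in five places: the middle and 60 mm from it along both x and y (give or take 4 mm); which stands where varies
- roll0: gold tape roll with a white core end, 50 mm diameter, 24 mm tall, standing in the carton, to be left alone; origin at the centre of its underside
- roll1: gold tape roll with a white core end, 50 mm diameter, 36 mm tall, standing in the carton, to be left alone; origin at the centre of its underside
- roll2: gold tape roll with a white core end, 50 mm diameter, 48 mm tall, standing in the carton, to be left alone; origin at the centre of its underside
- roll3: gold tape roll with a white core end, 50 mm diameter, 36 mm tall, standing in the carton, to be left alone; origin at the centre of its underside
- slitter: fixed white tape slitter; origin on the table, its front (-x) to the robot, y left. In mm: roller trough x -30 to 170, y -170 to 50, 108 high, under the yellow guard; motor box behind it to x 240, 150 high; left of the trough a shelf x -60 to 60, y 50 to 170, 50 high, with the take-up spindle. Dark quadrant scale with a red 45 degree mark on the right side
- spindle (a point): seat of the take-up spindle: centre of the top face of its aluminium flange (60 mm diameter, 56 mm above the table), at slitter x 0, y 115 mm; axes as the slitter. The steel spindle on it is 25 mm diameter, 35 mm tall, its top 9 mm tapered; the core slips over it with 4.5 mm of play all round. The trough side is 65 mm away
- guard (a joint): angle of the yellow guard in rad: 0 shut (its start), growing as its front edge is lifted, up to 1.4; 45 degrees is 0.785. It weighs 0.45 kg, and its weight and a light spring shut it when it is let go; lifting it by the bar takes about 3 to 4 N
- guard_handle (a point): middle of the axis of the guard's black round bar handle, 12 mm thick, 130 mm long along the slitter's y, joined to the guard at both ends, its axis 50 mm ahead of its front edge, with an open gap of 44 mm between and free space below: grip it from above, a finger ahead and one behind. With the guard shut it is 113 mm above the table; it moves on a circle of 244 mm radius about guard_hinge
- guard_hinge (a point): point on the guard's hinge axis straight behind the handle, 113 mm above the table; the axis runs along the slitter's y; the handle lies towards the slitter's -x from it when shut and rises as the guard opens
- spare_roll: bystander: gold tape roll, 50 mm diameter, 48 mm tall, standing on the table between the robot and the work, to one side; origin at the centre of its underside
- wrench: bystander: steel open-ended wrench 140 mm long lying on the table between slitter and carton, towards their back; origin on its underside, x along it
- plug: bystander: black flanged plastic core plug, 44 mm flange, 30 mm tall, standing on the table between the robot and the work, to one side; origin at the centre of its underside
Not all that is in view belongs to the job. Several things have the shape of the core; the one meant has the colours described above.

How it is judged (in metres and radians):
On the way, in this order (a step that is already met when the one before it is completed fails the run):
1. the core stands on the spindle, down on the flange and let go, with the guard still shut (horizontal distance between core and spindle below 0.008 m and z of core in the frame of spindle between -0.004 and 0.005 m and angle between core's own z axis and vertical below 0.12 rad and contact force between the fingers and core below 0.1 N and value of joint guard below 0.08 rad), for 0.2 s.
2. the guard is held by the fingers at 45 degrees (value of joint guard between 0.698 and 0.873 rad and contact force between the fingers and guard above 1 N), for 0.3 s.
At the end, for the whole second after the job is handed in: the core stands upright on the spindle (within 8 mm of its axis, its underside within 5 mm of the flange, tilted less than 7 degrees), at rest and not touched by the fingers, and the fingers hold the guard (pressing on it with more than 1 N) with the guard still, at 45 degrees within 5 (all of step 2 and horizontal distance between core and spindle below 0.008 m and z of core in the frame of spindle between -0.004 and 0.005 m and angle between core's own z axis and vertical below 0.12 rad and contact force between the fingers and core below 0.1 N and velocity of joint guard between -0.1 and 0.1 rad/s and linear speed of core below 0.03 m/s); the arm keeps its last pose, push and grip.
It fails at once if a gold roll in the carton is shifted by more than 40 mm or tipped over (distance of any of roll0, roll1, roll2, roll3 from where it was at the start of the episode above 0.04 m or angle between any of roll0, roll1, roll2, roll3's own z axis and vertical above 0.7 rad).
It fails at once if the spare roll, the wrench or the plug on the table is shifted by more than 30 mm (distance of any of spare_roll, wrench, plug from where it was at the start of the episode above 0.03 m).
It also fails if it takes over 58 s, if anything falls off the work surface, if the arm or the gripper's body presses on something with over 40 N, if the wrist force passes 120 N, or if a joint passes its speed limit or range.

## Robot

A 6-joint arm with a two-finger parallel gripper is mounted at the origin on the work surface. World frame = base frame: x ahead of the robot, y to its left, z up, the work surface at z = 0. Lengths are in mm, angles in rad, forces in N, time in s.
With the tool pointing down it reaches from about 350 to 975 mm from the base axis. Payload 7.1 kg.
Tool frame: the origin (TCP) lies midway between the tips of the shut fingers; the grasp point (between the pads) lies 19 mm behind it (ctrl.grip_depth is the distance from the TCP to the grasp point, in mm); z points along the fingers, y is the line along which they close (so a half turn about z gives the same grasp; the last joint's range is limited). The gripper opens to 88 mm and grips with 3 to 60 N. Pads are 20 mm wide; open, the fingers measure 115 mm over their backs; the gripper's body (75 mm by 178 mm) begins 61 mm behind the grasp point.
Start: joints at [-1.311, 0.423, 1.63, -0, 1.089, -0.019], TCP at [172.02, -600.844, 222.675] pointing down, gripper open.
Joint ranges: [-3, 3], [-0.9, 2.11], [0.09, 2.58], [-1.31, 4.45], [0.11, 2.69], [-2.54, 2.54]. Speed limits (rad/s): [2.39, 2.39, 3.01, 3.14, 3.14, 3.14].

## Interface

Orientations are given as a rotation vector (axis times angle).
In Python, from workcell import ctrl, cams gives the robot as it stands.
- The arm moves only by the tool move_arm, never from a script. Its argument "steps" is a list of rows, each a list of 3 entries, a list of its own where there are three numbers: the shift along the tool's x, y, z in units of 25 mm (1.0 is 25 mm), then the turn about the tool's z in units of 5 degrees (1.0 is 5 degrees), then the closure, from 0 (fully open) to 1 (shut). A call has 1 to 20 rows; each row shifts and turns the commanded pose from where the row before left it, along the tool's axes as they then stand; what a row does not reach is not made up. A row lasts 1/12 s, in which the tool goes at most 41.7 mm and 7.16 degrees, less where a joint would pass 70% of its speed; a pose out of reach is approached as far as the arm can. A call is refused whole if a number of a shift passes 1 or a number of a turn 1, either way. A call with a gripper value outside its range is refused whole. The fingers move at their own pace and stop on an object; the grip force is fixed at half the most. Time passes only in rows, so rows that do not move let the fingers close. It gives the time, the measured TCP pose, the force, the opening and the grip force at its end, in the units of the state.
- ctrl.get_obs(): the state, without advancing time (a new reading comes with each control period).
- cams.get_image(name): name is "side" or "top" or "wrist"; returns a dict with "image" (384x512x3 uint8, red, green, blue), "camera_matrix" (3x3 intrinsics, pixels), "k1" (the pictures are not rectified: a ray, as slopes to the right and down, at radius r is drawn at 1 + k1 r^2 times it, then the intrinsics apply), "xyz" and "rotation" of the camera in the world; the wrist camera has in their place "mount" (4x4, takes a point from camera to tool coordinates, whose origin is the TCP and whose axes are the flange's). Camera axes: x right, y down, z forward; pixel columns grow to the right and rows downward; lengths in mm; the calibration is good to about 2 mm. A picture is of the moment at which its call begins: read the wrist's pose just before it. There is no depth.
- ctrl.close_job(): hands the job in; it is judged then, once.
Trained networks look in the newest picture that a camera, given by its name, has taken for a name from the list of things; names that differ only in an ending like _2 or _b are one class to them, and where a whole thing is asked for, a point or a joint stands for the part that bears it (a point fixed in the world has none). Each returns a list of dicts, best first, with "p" (0 to 1); they miss things now and then, are a little off and sometimes report something else, mostly with a low value. They report only what shows in the picture. A call takes as long as a camera call. They do not tell look-alikes from the thing itself.
- cams.boxes_of(camera, thing): "rect" ([centre column, centre row, width, height] in pixels, round what is visible of it).
- cams.cut_out(camera, thing): "pixels" (384x512 bool, what is visible of it) and "rect" ([centre column, centre row, width, height] in pixels, round what is visible of it).
The state is a dict: "t": time; "qpos": joint angles; "qvel": joint speeds; "joint_torque": joint torques, N m; "ee_pos": TCP position; "orientation": TCP orientation; "ft_force": force on the tool from outside, world axes, zero at the start; "moment": the same for the moment, N m; "width": finger opening in mm; "grasp_force": force on a finger pad.
Only numpy, scipy, OpenCV 4.12 (cv2) and the standard library are available. Lean on these libraries where they do the work, as an engineer would, in place of code of your own. Each camera call takes 0.05 s, during which the arm holds its last target. There are 200 camera calls.

## Working session

There is one attempt and no reset: what is moved stays moved. The work goes in short steps, Python scripts to look and compute and a tool call to move; the robot and the scene stay as the last step left them, time stands still between calls to the robot, and variables do not carry over. Pictures are saved under pics/ and viewed, at most 10 in all, crops included, and the job is handed in when it is done.

Besides the shell and the picture viewer there is one more tool, called after ">>>" by a JSON object that holds its "method" and its "body". move_arm: Moves the arm, as the interface text tells. Its arguments: {"type":"object","properties":{"steps":{"type":"array"}},"required":["steps"]}

```bash
mkdir -p pics
cat > h.py <<'E'
import numpy as np, cv2
from scipy.spatial.transform import Rotation as R
from workcell import ctrl, cams
def cam(name):
    o=ctrl.get_obs(); d=cams.get_image(name)
    if 'mount' in d:
        T=np.eye(4);T[:3,:3]=R.from_rotvec(o['orientation']).as_matrix();T[:3,3]=o['ee_pos']
        M=T@np.array(d['mount']); d['rotation']=M[:3,:3]; d['xyz']=M[:3,3]
    d['rotation']=np.array(d['rotation']);d['xyz']=np.array(d['xyz']);return d
def ray(d,u,v):
    K=np.array(d['camera_matrix']); x=np.array([(u-K[0,2])/K[0,0],(v-K[1,2])/K[1,1]])
    s=cv2.undistortPoints(np.array([[[float(u),float(v)]]]),K,np.array([d['k1'],0,0,0.]))[0,0]
    return d['xyz'],d['rotation']@np.array([s[0],s[1],1])
def atz(d,u,v,z):
    c,r=ray(d,u,v); return c+r*(z-c[2])/r[2]
def proj(d,P):
    q=d['rotation'].T@(np.array(P,float)-d['xyz']); s=q[:2]/q[2]; s=s*(1+d['k1']*(s@s))
    K=np.array(d['camera_matrix']);return K[:2,:2]@s+K[:2,2]
def save(d,n,crop=None,f=1):
    im=d['image'][...,::-1]
    if crop: im=im[crop[1]:crop[3],crop[0]:crop[2]]
    cv2.imwrite('pics/'+n,cv2.resize(im,None,fx=f,fy=f,interpolation=cv2.INTER_CUBIC))
E
python3 - <<'E'
from h import *
for n in ['top','side']:
    d=cam(n); save(d,n+'1.png',None,1.5); print(n,d['xyz'].round(),d['rotation'].round(2).tolist())
    for t in ['core','carton','slitter','spindle','guard','guard_handle','roll0','spare_roll','wrench','plug']:
        try: print(t,[(round(b['p'],2),np.round(b['rect']).astype(int).tolist()) for b in cams.boxes_of(n,t)][:6])
        except Exception as e: print(t,e)
print(ctrl.get_obs())
E
```

```text
top [ 369.  -19. 1285.] [-2.12, 2.17, -0.09]
core [(0.71, [324, 213, 16, 14]), (0.67, [285, 220, 14, 16])]
carton [(0.84, [344, 193, 85, 84])]
slitter [(0.96, [195, 153, 112, 120]), (0.23, [363, 265, 16, 13])]
spindle [(0.61, [196, 156, 110, 117])]
guard [(0.96, [210, 171, 77, 86])]
guard_handle [(0.86, [210, 172, 81, 87])]
roll0 [(0.73, [361, 212, 15, 17]), (0.65, [342, 193, 18, 16]), (0.6, [323, 172, 16, 16])]
spare_roll [(0.79, [169, 270, 22, 17]), (0.58, [196, 157, 110, 115])]
wrench [(0.73, [361, 174, 20, 17]), (0.53, [265, 123, 18, 41])]
plug [(0.74, [362, 265, 12, 12])]
side [ 395. -722.  754.] [-2.28, 0.18, -0.07]
core [(0.88, [204, 234, 21, 22]), (0.71, [188, 286, 22, 30]), (0.64, [233, 240, 22, 25]), (0.55, [246, 283, 18, 29])]
carton [(0.77, [284, 304, 141, 126]), (0.56, [279, 304, 27, 30])]
slitter [(0.87, [294, 166, 136, 100])]
spindle [(0.75, [292, 166, 137, 94])]
guard [(0.98, [277, 158, 107, 58])]
guard_handle [(0.84, [276, 160, 104, 63])]
roll0 [(0.88, [313, 323, 32, 31]), (0.61, [279, 304, 25, 26]), (0.6, [253, 329, 27, 34])]
spare_roll [(0.67, [170, 164, 22, 26])]
wrench []
plug [(0.69, [177, 341, 21, 26])]
{'t': 1.1, 'qpos': array([-1.31101740e+00,  4.23076773e-01,  1.62988529e+00,  6.52564853e-06,
        1.08858563e+00, -1.89957508e-02]), 'qvel': array([ 0.00206303,  0.00076403, -0.00011886, -0.00054693, -0.00093139,
        0.00047491]), 'joint_torque': array([ 1.33212354e-03, -5.44577050e+01, -2.74048465e+01,  6.46797242e-02,
        1.69057644e-02,  1.19954905e-05]), 'ee_pos': array([ 172.01495676, -600.86180052,  222.69536769]), 'orientation': array([3.11108044e+00, 4.36470835e-01, 1.74985513e-05]), 'ft_force': array([-0.60829881, -0.37536839, -0.34981289]), 'moment': array([ 0.0230407 , -0.02079014,  0.03332139]), 'grasp_force': 0.0, 'width': 87.70375159062931}
```

View pics/top1.png

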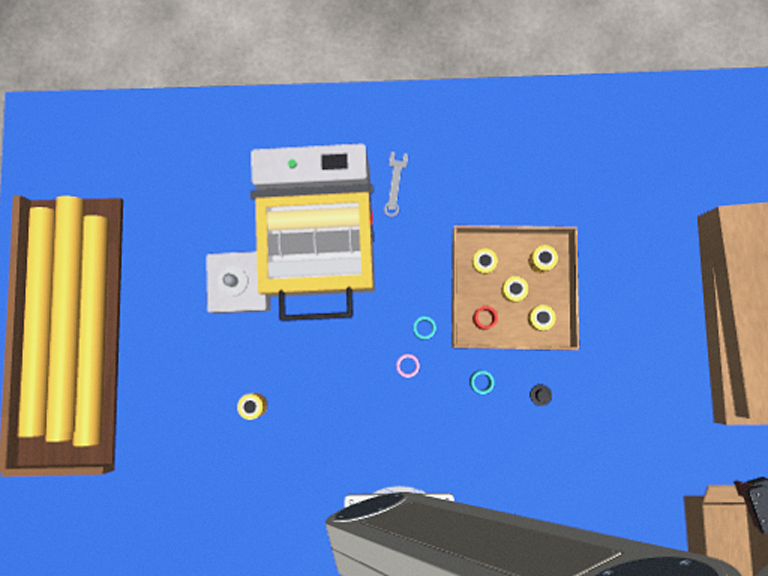

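View pics/side1.png

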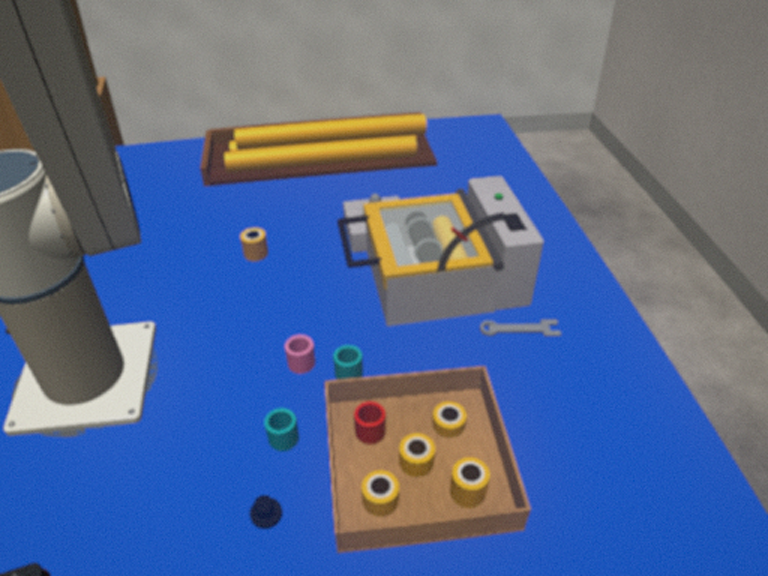

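```bash
sed -i "s/d\['rotation'\]=np.array(d\['rotation'\]);/r=np.array(d['rotation']);d['rotation']=R.from_rotvec(r).as_matrix() if r.shape==(3,) else r;/" h.py
python3 - <<'E'
from h import *
t=cam('top');s=cam('side')
print(t['camera_matrix'],t['k1'])
for d,c in((t,(300,190,350,240)),(s,(220,250,270,310))):
    im=d['image'].astype(int);m=np.zeros(im.shape[:2],bool)
    m[c[1]:c[3],c[0]:c[2]]=((im[...,0]>110)&(im[...,1]<60)&(im[...,2]<70))[c[1]:c[3],c[0]:c[2]]
    v,u=np.nonzero(m);print(u.min(),u.max(),v.min(),v.max(),m.sum()); 
    if d is t:
        print('core',atz(t,u.min()/2+u.max()/2,v.min()/2+v.max()/2,50))
    else: print(atz(s,(u.min()+u.max())/2,v.min()+7,50))
for n,u,v,z in [('carton ctr',344,193,55),('spindletop',153.5,187,91),('barL',187,213,113),('barR',235,211,113),('shelf FL',138.5,208,50),('shelf BL',137.5,169.5,50),('guard FL',172,195,113),('guard FR',249,193,113),('spare',167,270.5,48),('plug',361,263,30),('teal',321,255,45),('teal2',283,219,45),('pink',272,244,45),('wrench',261,140,5),('box TL',168,100,150),('box TR',244,97,150),('r',342.5,193,40),('r',323,173,40),('r',362,212,40),('r',362,172,40)]:
    print(n,atz(t,u,v,z).round(1))
save(t,'c.png',(300,190,350,240),8)
E
```

```text
[[412.11818859   0.         256.2460185 ]
 [  0.         412.11818859 193.06470586]
 [  0.           0.           1.        ]] 0.021038591406352475
316 329 206 218 23
core [ 452.58014376 -179.3085569    50.        ]
237 255 268 295 198
[ 456.97303281 -180.1668812    50.        ]
carton ctr [ 507.6 -244.5   55. ]
spindletop [533.9 318.4  91. ]
barL [453.5 214.9 113. ]
barR [456.4  77.2 113. ]
shelf FL [476.4 375.   50. ]
shelf BL [594.7 379.8  50. ]
guard FL [506.4 258.3 113. ]
guard FR [507.2  36.3 113. ]
spare [288.3 287.3  48. ]
plug [ 299.6 -290.1   30. ]
teal [ 325.6 -170.7   45. ]
teal2 [434.3 -61.3  45. ]
pink [360.5 -26.5  45. ]
wrench [6.884e+02 5.000e-01 5.000e+00]
box TL [776.1 262.2 150. ]
box TR [778.7  44.2 150. ]
r [ 509.4 -242.8   40. ]
r [ 572.  -186.5   40. ]
r [ 450.8 -298.3   40. ]
r [ 572.2 -304.1   40. ]
```

View pics/c.png

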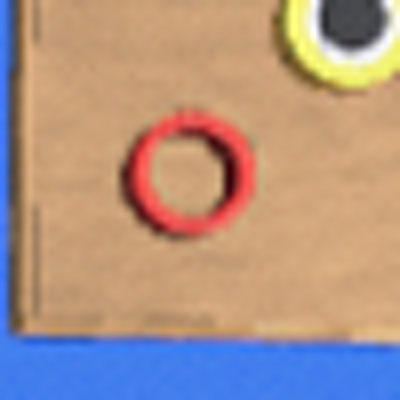

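The bare red ring at top pixel (323,211) is the core. The possible mix-ups are teal (283,219), teal (321,255), pink (272,244) and the gold rolls in the carton. I chose the red one, and the close crop confirms it is a bare red tube. I'll turn the tool so it closes along world x, then hover over the core.

>>> {"method": "move_arm", "body": {"steps": [[[0,0,0],-1,0.25],[[0,0,0],-1,0.25],[[0,0,0],-1,0.25],[[0,0,0],-1,0.25],[[0,0,0],-1,0.25],[[0,0,0],-1,0.25],[[0,0,0],-1,0.25],[[0,0,0],-1,0.25],[[0,0,0],-1,0.25],[[0,0,0],-1,0.25],[[0,0,0],-1,0.25],[[0,0,0],-1,0.25],[[0,0,0],-1,0.25],[[0,0,0],-1,0.25],[[0,0,0],-0.8,0.25],[[0,0,0],0,0.25]]}}

```text
t: 2.53
ee_pos: [172.0, -600.9, 222.7]
orientation: [2.219, 2.224, -0.0]
ft_force: [0.1, 0.3, -0.1]
width: 65.9
grasp_force: 0.0
```

>>> {"method": "move_arm", "body": {"steps": [[[1,0.65,0],0,0.25],[[1,0.65,0],0,0.25],[[1,0.65,0],0,0.25],[[1,0.65,0],0,0.25],[[1,0.65,0],0,0.25],[[1,0.65,0],0,0.25],[[1,0.65,0],0,0.25],[[1,0.65,0],0,0.25],[[1,0.65,0],0,0.25],[[1,0.65,0],0,0.25],[[1,0.65,0],0,0.25],[[1,0.65,0],0,0.25],[[1,0.65,0],0,0.25],[[1,0.65,0],0,0.25],[[1,0.65,0],0,0.25],[[1,0.7,0],0,0.25],[[0.8,0.7,0],0,0.25],[[0,0,0],0,0.25],[[0,0,0],0,0.25]]}}

```text
t: 4.12
ee_pos: [451.5, -180.2, 222.7]
orientation: [2.221, 2.222, -0.0]
ft_force: [-0.9, -0.2, -0.1]
width: 66.1
grasp_force: 0.0
```

Run:
```python
from h import *
o=ctrl.get_obs();print(o['t'],o['ee_pos'],R.from_rotvec(o['orientation']).as_matrix().round(3).tolist(),o['width'],o['qpos'].round(2))
d=cam('wrist');save(d,'w1.png',None,1.2);print(d['xyz'],d['rotation'].round(2).tolist(),d['camera_matrix'])
b=cams.boxes_of('wrist','core');print([(x['p'],x['rect']) for x in b]); print('expect',proj(d,[453,-180,50]))
im=d['image'].astype(int);m=((im[...,0]>110)&(im[...,1]<70)&(im[...,2]<80)).astype(np.uint8)
n,l,s,c=cv2.connectedComponentsWithStats(m);i=1+s[1:,4].argmax();print(s[i],c[i])
```

```text
4.1167 [ 451.54346874 -180.16737953  222.73644472] [[-0.001, 1.0, 0.0], [1.0, 0.001, -0.0], [-0.0, 0.0, -1.0]] 66.09188104733701 [-0.4   0.22  1.93 -0.    0.99 -0.4 ]
[452.11270367 -99.05223877 385.16233147] [[1.0, -0.0, -0.0], [-0.0, -0.95, -0.3], [-0.0, 0.3, -0.95]] [[304.67965761   0.         252.34000803]
 [  0.         304.67965761 194.23113801]
 [  0.           0.           1.        ]]
[(0.94, [170.1, 28.6, 52.8, 49.6]), (0.9, [241.6, 61.0, 42.1, 46.9]), (0.79, [150.9, 162.8, 47.2, 41.6]), (0.52, [301.2, 220.2, 39.4, 44.0])]
expect [253.27750029 173.6978167 ]
[241 170  31  22  81] [256.45679012 183.09876543]
```

View pics/w1.png

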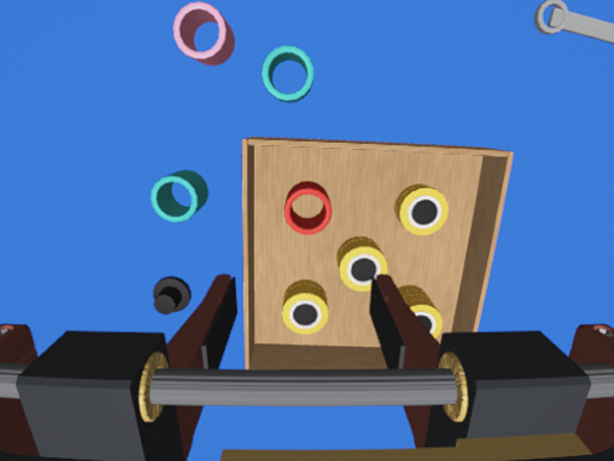

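Run:
```python
from h import *
d=cam('wrist');im=d['image'].astype(int)
m=((im[...,0]>150)&(im[...,1]<115)&(im[...,2]<115)&(im[...,0]-im[...,1]>100));m[:145]=0;m[205:]=0;m[:,:225]=0;m[:,290:]=0
v,u=np.nonzero(m);P=np.array([atz(d,a,b,50)[:2] for a,b in zip(u,v)])
from scipy.optimize import least_squares
for rr in(20,):
  f=lambda c:np.hypot(*(P-c).T)-rr
  r=least_squares(f,[455,-180],loss='soft_l1',f_scale=1.5);print(r.x,len(P),P.min(0),P.max(0),np.percentile(abs(r.fun),[50,90]))
```

```text
[ 456.25896709 -182.63240606] 519 [ 434.55996791 -205.04965135] [ 478.73471725 -160.84043812] [1.3662499  2.54095497]
```

The wrist picture shows the red core's ring at about (257,174), which puts the core at (456.4, -182.5), with no roll near the finger paths. I'll descend and grip.

>>> {"method": "move_arm", "body": {"steps": [[[-0.1,0.2,0.5],0,0.25],[[0,0,1],0,0.25],[[0,0,1],0,0.25],[[0,0,1],0,0.25],[[0,0,1],0,0.25],[[0,0,1],0,0.25],[[0,0,1],0,0.25],[[0,0,1],0,0.25],[[0,0,0.8],0,0.25],[[0,0,0],0,0.25],[[0,0,0],0,0.35],[[0,0,0],0,0.4],[[0,0,0],0,0.5],[[0,0,0],0,0.6],[[0,0,0],0,0.6],[[0,0,0],0,0.6],[[0,0,0],0,0.6]]}}

```text
t: 5.68
ee_pos: [456.8, -184.1, 16.5]
orientation: [2.22, 2.22, 0.001]
ft_force: [-1.5, -2.2, 8.5]
width: 46.0
grasp_force: 30.0
```

>>> {"method": "move_arm", "body": {"steps": [[[0,0,-0.5],0,0.6],[[0,0,-1],0,0.6],[[0,0,-1],0,0.6],[[0,0,-1],0,0.6],[[0,0,-1],0,0.6],[[0,0,-1],0,0.6],[[0,0,-1],0,0.6],[[0,0,-0.9],0,0.6],[[0,0,0],0,0.6]]}}

```text
t: 6.43
ee_pos: [458.3, -184.4, 204.9]
orientation: [2.216, 2.216, 0.005]
ft_force: [0.5, -0.9, -0.6]
width: 46.0
grasp_force: 30.0
```

>>> {"method": "move_arm", "body": {"steps": [[[0.5,0.1,0],0,0.6],[[1,0.2,0],0,0.6],[[1,0.2,0],0,0.6],[[1,0.2,0],0,0.6],[[1,0.2,0],0,0.6],[[1,0.2,0],0,0.6],[[1,0.2,0],0,0.6],[[1,0.2,0],0,0.6],[[1,0.2,0],0,0.6],[[1,0.2,0],0,0.6],[[1,0.2,0],0,0.6],[[1,0.2,0],0,0.6],[[1,0.2,0],0,0.6],[[1,0.2,0],0,0.6],[[1,0.2,0],0,0.6],[[1,0.2,0],0,0.6],[[0.5,0,0],0,0.6],[[0,0,0],0,0.6],[[0,0,0],0,0.6],[[0,0,0],0,0.6]]}}

```text
t: 8.1
ee_pos: [533.0, 215.4, 199.8]
orientation: [-2.222, -2.221, 0.002]
ft_force: [-0.5, -0.9, -0.1]
width: 46.2
grasp_force: 30.0
```

Run:
```python
from h import *
o=ctrl.get_obs();print(o['t'],o['ee_pos'],o['width'],o['grasp_force'])
d=cam('wrist');save(d,'w2.png',None,1.5)
np.savez('w2.npz',**d)
```

```text
8.1 [532.98373458 215.36285389 199.7624031 ] 46.1609730192331 29.99882385134697
```

View pics/w2.png

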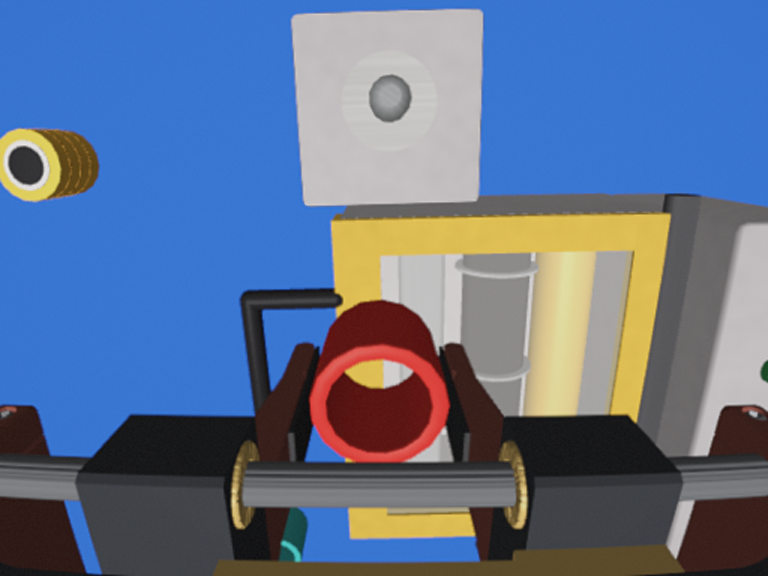

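Run:
```python
from h import *
d={k:v for k,v in np.load('w2.npz').items()};d['k1']=float(d['k1'])
a=lambda u,v,z:atz(d,u/1.5,v/1.5,z).round(1)
print('flange',a(390,101,56),a(343,101,56),a(437,101,56),a(390,51,56),a(390,151,56))
print('shelf',a(292,16,50),a(482,11,50),a(304,206,50),a(478,200,50))
print('core top',a(379.5,404,233.8),a(311,404,233.8),a(448,404,233.8), 'tcp',533.0,215.4)
print('handle corner',a(252,302,113),'guard FL',a(334,217,118),a(670,212,118), 'spindletip',a(390,98,91))
```

```text
flange [540.6 325.4  56. ] [511.1 325.5  56. ] [570.1 325.5  56. ] [540.5 354.6  56. ] [540.7 295.   56. ]
shelf [480.1 376.4  50. ] [597.2 379.2  50. ] [482.7 259.2  50. ] [600.7 263.1  50. ]
core top [533.8 218.3 233.8] [511.8 218.3 233.8] [555.8 218.3 233.8] tcp 533.0 215.4
handle corner [460.1 211.8 113. ] guard FL [509.6 261.4 118. ] [692.7 265.1 118. ] spindletip [539.8 323.7  91. ]
```

>>> {"method": "move_arm", "body": {"steps": [[[0.6,0.1,0],0,0.6],[[1,0.17,0],0,0.6],[[1,0,0],0,0.6],[[1,0,0],0,0.6],[[0.68,0,0],0,0.6],[[0,0,0.4],0,0.6],[[0,0,1],0,0.6],[[0,0,1],0,0.6],[[0,0,0.8],0,0.6],[[0,0,0],0,0.6],[[0,0,0],0,0.6],[[0,0,0],0,0.6]]}}

```text
t: 9.15
ee_pos: [541.1, 323.2, 121.0]
orientation: [2.222, 2.22, 0.001]
ft_force: [-0.9, -0.2, -0.2]
width: 46.4
grasp_force: 30.0
```

Run:
```python
from h import *
o=ctrl.get_obs();print(o['t'],o['ee_pos'],o['orientation'],o['width'])
w=cam('wrist');s=cam('side');np.savez('w3.npz',**w);np.savez('s3.npz',**s)
A=cv2.resize(w['image'][150:384,130:390],None,fx=2.2,fy=2.2,interpolation=cv2.INTER_CUBIC)
B=cv2.resize(s['image'][80:190,200:260],(0,0),fx=3.5,fy=3.5,interpolation=cv2.INTER_CUBIC)
h=max(len(A),len(B));P=[np.pad(x,((0,h-len(x)),(0,0),(0,0))) for x in(A,B)]
C=np.hstack(P);print(C.shape,A.shape);cv2.imwrite('pics/w3.png',C[...,::-1])
```

```text
9.15 [541.08259072 323.22676299 120.98338618] [2.22237367e+00 2.22005651e+00 1.30828226e-03] 46.36074233904204
(515, 782, 3) (515, 572, 3)
```

View pics/w3.png

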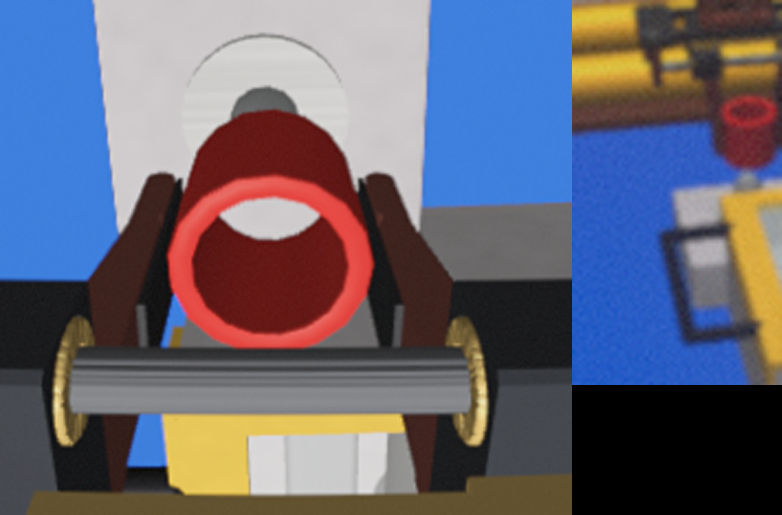

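Run:
```python
from h import *
d={k:v for k,v in np.load('w3.npz').items()};d['k1']=float(d['k1'])
a=lambda u,v,z:atz(d,130+u/2.2,150+v/2.2,z).round(1)
print('flange back edge',a(265.5,34,56),'L',a(182,112,56),'R',a(349,112,56))
print('core top',a(271,263,155),a(168,263,155),a(374,263,155),a(271,176,155),a(271,350,155),'bottom back edge',a(262,110,110),a(262,110,108))
print('spindle LR at',a(231,105,80),a(298,105,80), 'tip back',a(265,87,91),a(265,87,82))
s={k:v for k,v in np.load('s3.npz').items()};s['k1']=float(s['k1'])
b=lambda u,v,z:atz(s,200+(u-572)/3.5,80+v/3.5,z).round(1)
print('side core top',b(749,110,155),'spindle tip',b(746,178,89), 'core bottom',b(748,158,110))
for P in ([541,325.3,155],[541,325.3,110],[541,325.3,91]): q=proj(s,P);print(572+(q[0]-200)*3.5,(q[1]-80)*3.5)
```

```text
flange back edge [540.4 355.9  56. ] L [510.3 327.5  56. ] R [570.2 327.4  56. ]
core top [542. 326. 155.] [519.4 326.  155. ] [564.5 325.9 155. ] [542.  346.8 155. ] [541.9 303.  155. ] bottom back edge [539.7 346.3 110. ] [539.6 345.6 108. ]
spindle LR at [529.4 337.9  80. ] [550.8 337.9  80. ] tip back [540.4 347.2  91. ] [540.3 344.5  82. ]
side core top [543.9 325.7 155. ] spindle tip [540.3 324.9  89. ] core bottom [542.1 323.1 110. ]
745.6811477864245 110.54142973018935
746.3974367655319 156.78876885100294
746.6910147351733 175.70539625612244
```

The wrist view puts the flange centre at about (540.3, 325.9) and the held core at (541.5, 325). I'll shift slightly and lower it.

>>> {"method": "move_arm", "body": {"steps": [[[0.04,-0.04,0],0,0.6],[[0,0,0.3],0,0.6],[[0,0,0.3],0,0.6],[[0,0,0.3],0,0.6],[[0,0,0.3],0,0.6],[[0,0,0.3],0,0.6],[[0,0,0],0,0.6],[[0,0,0],0,0.6]]}}

```text
t: 9.92
ee_pos: [539.0, 324.2, 81.7]
orientation: [-2.222, -2.221, 0.002]
ft_force: [0.3, 0.5, -0.4]
width: 45.9
grasp_force: 30.0
```

>>> {"method": "move_arm", "body": {"steps": [[[0,0.03,0.2],0,0.6],[[0,0,0.2],0,0.6],[[0,0,0.12],0,0.6],[[0,0,0],0,0.6],[[0,0,0],0,0.6],[[0,0,0],0,0.6]]}}

```text
t: 10.42
ee_pos: [540.3, 324.5, 69.8]
orientation: [2.222, 2.221, 0.0]
ft_force: [-0.2, -0.3, -0.6]
width: 46.1
grasp_force: 30.0
```

>>> {"method": "move_arm", "body": {"steps": [[[0,0,0.06],0,0.6],[[0,0,0],0,0.6],[[0,0,0],0,0.45],[[0,0,0],0,0.4],[[0,0,0],0,0.3],[[0,0,0],0,0.25],[[0,0,0],0,0.25],[[0,0,0],0,0.25],[[0,0,-0.4],0,0.25],[[0,0,-1],0,0.25],[[0,0,-1],0,0.25],[[0,0,-1],0,0.25],[[0,0,-1],0,0.25],[[0,0,-1],0,0.25],[[0,0,-0.4],0,0.25],[[0,0,0],0,0.25],[[0,0,0],0,0.25],[[0,0,0],0,0.25]]}}

```text
t: 11.92
ee_pos: [539.3, 324.0, 211.7]
orientation: [-2.221, -2.221, 0.004]
ft_force: [0.0, -0.3, -0.3]
width: 65.8
grasp_force: 0.0
```

Run:
```python
from h import *
o=ctrl.get_obs();print(o['t'],o['ee_pos'],o['width'])
w=cam('wrist');np.savez('w4.npz',**w);save(w,'w4.png',None,1.5)
```

```text
11.9167 [539.32029218 323.98389423 211.6892685 ] 65.82699475681122
```

View pics/w4.png

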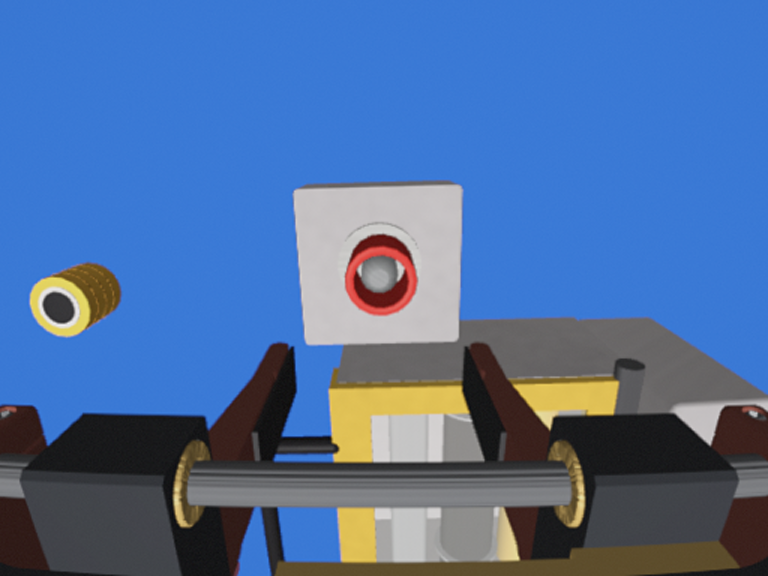

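Core seated: its ring is at (381,281) around the spindle tip, upright on the flange. Next I'll move over the handle.

>>> {"method": "move_arm", "body": {"steps": [[[-0.5,-0.3,0],-0.3,0.4],[[-1,-0.5,0],0,0.4],[[-1,-0.5,0],0,0.4],[[-1,-0.5,0],0,0.4],[[-1,-0.5,0],0,0.4],[[-1,-0.5,0],0,0.4],[[-1,-0.3,0],0,0.4],[[-0.5,0,0],0,0.4],[[0,0,0],0,0.4],[[0,0,0],0,0.4],[[0,0,0],0,0.4]]}}

```text
t: 12.88
ee_pos: [467.6, 148.4, 212.9]
orientation: [-2.193, -2.249, -0.0]
ft_force: [0.4, -0.5, -0.2]
width: 53.0
grasp_force: 0.0
```

Run:
```python
from h import *
o=ctrl.get_obs();print(o['t'],o['ee_pos'],o['width'],R.from_rotvec(o['orientation']).as_matrix().round(3).tolist())
w=cam('wrist');np.savez('w5.npz',**w);save(w,'w5.png',None,1.5)
im=w['image'].astype(int)
for v in range(150,250,10):
    u=np.nonzero((im[v].max(1)<75)&(abs(np.arange(512)-250)<70))[0]
    if len(u): print(v,u.min(),u.max(),len(u),atz(w,u.mean(),v,113).round(1))
```

```text
12.8833 [467.55077475 148.43167111 212.89094365] 52.96791865554311 [[-0.026, 1.0, -0.0], [1.0, 0.026, 0.0], [0.0, -0.0, -1.0]]
150 238 249 12 [459.3 187.1 113. ]
160 238 249 12 [459.5 178.3 113. ]
170 238 249 12 [459.6 169.4 113. ]
180 238 249 12 [459.8 160.3 113. ]
190 239 249 11 [460.4 151.  113. ]
200 239 249 11 [460.5 141.5 113. ]
210 239 249 11 [460.7 131.9 113. ]
220 239 249 11 [460.8 122.  113. ]
230 192 312 32 [464.5 112.  113. ]
240 187 317 51 [467.1 101.7 113. ]
```

View pics/w5.png

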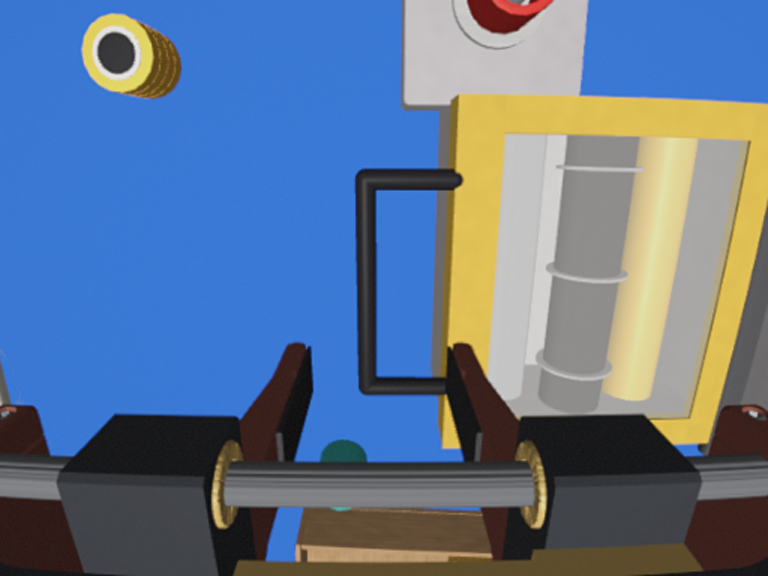

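The bar shows in column 244 between rows 120 and 257. Its middle is at (460.4, 150). I'll descend and grip it.

>>> {"method": "move_arm", "body": {"steps": [[[0,-0.29,0.4],0,0.5],[[0,0,1],0,0.5],[[0,0,1],0,0.5],[[0,0,1],0,0.5],[[0,0,0.8],0,0.5],[[0,0,0.48],0,0.5],[[0,0,0],0,0.5],[[0,0,0],0,0.6],[[0,0,0],0,0.7],[[0,0,0],0,0.8],[[0,0,0],0,0.9],[[0,0,0],0,1],[[0,0,0],0,1],[[0,0,0],0,1],[[0,0,0],0,1],[[0,0,0],0,1]]}}

```text
t: 14.27
ee_pos: [460.0, 147.7, 96.4]
orientation: [2.193, 2.249, 0.001]
ft_force: [0.1, 1.1, 0.7]
width: 11.2
grasp_force: 30.0
```

>>> {"method": "move_arm", "body": {"steps": [[[0,0.01,-0.43],0,1],[[0,0.03,-0.42],0,1],[[0,0.05,-0.42],0,1],[[0,0.06,-0.42],0,1],[[0,0.08,-0.42],0,1],[[0,0.1,-0.41],0,1],[[0,0.12,-0.41],0,1],[[0,0.14,-0.4],0,1],[[0,0.16,-0.4],0,1],[[0,0.17,-0.39],0,1],[[0,0.19,-0.38],0,1],[[0,0.2,-0.38],0,1],[[0,0.22,-0.36],0,1],[[0,0.24,-0.36],0,1],[[0,0.25,-0.34],0,1],[[0,0.27,-0.34],0,1],[[0,0.28,-0.32],0,1],[[0,0.29,-0.31],0,1],[[0,0,0],0,1],[[0,0,0],0,1]]}}

```text
t: 15.93
ee_pos: [527.1, 149.4, 270.2]
orientation: [-2.189, -2.245, 0.01]
ft_force: [-18.6, 1.7, 13.0]
width: 11.2
grasp_force: 30.0
```

>>> {"method": "move_arm", "body": {"steps": [[[0,0,0],0,1],[[0,0,0],0,1],[[0,0,0],0,1],[[0,0,0],0,1],[[0,0,0],0,1]]}}

```text
t: 16.35
ee_pos: [526.6, 149.4, 269.7]
orientation: [-2.188, -2.245, 0.011]
ft_force: [-17.7, 2.3, 12.6]
width: 11.4
grasp_force: 30.0
```

Run:
```python
from h import *
o=ctrl.get_obs();print(o['t'],o['ee_pos'],o['width'],o['grasp_force'],o['ft_force'])
s=cam('side');w=cam('wrist')
A=cv2.resize(s['image'][70:230,190:390],None,fx=2,fy=2,interpolation=cv2.INTER_CUBIC)
B=cv2.resize(w['image'],(400,300))
h=320;cv2.imwrite('pics/f.png',np.hstack([A,np.pad(B,((0,20),(0,0),(0,0)))])[...,::-1])
```

```text
16.35 [526.5888842  149.38192128 269.71127318] 11.373024523637065 30.00205546617508 [-17.66135214   2.34361259  12.56156453]
```

View pics/f.png

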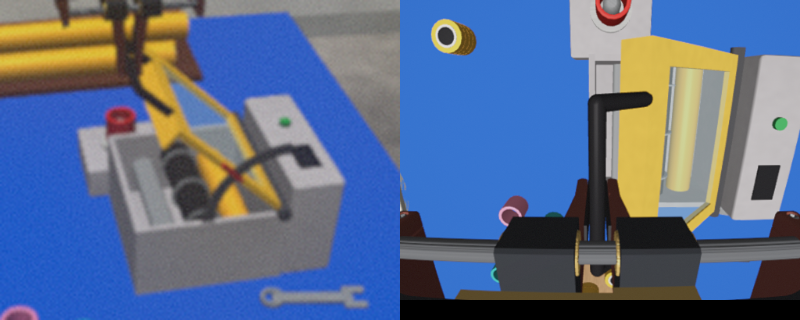

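The side view shows the guard's edge at the red mark and the core seated. I'll ease the radial strain a little and check that it stays steady.

>>> {"method": "move_arm", "body": {"steps": [[[0,-0.05,-0.05],0,1],[[0,0,0],0,1],[[0,0,0],0,1],[[0,0,0],0,1],[[0,0,0],0,1],[[0,0,0],0,1],[[0,0,0],0,1]]}}

```text
t: 17.03
ee_pos: [527.3, 149.4, 270.5]
orientation: [-2.19, -2.247, 0.006]
ft_force: [-8.9, 0.9, 3.3]
width: 10.9
grasp_force: 30.0
```

Run:
```python
from h import *
s=cam('side');K=s
im=s['image'][70:230,190:390].astype(int)
# measure the guard's angle: project near-side edge lines for candidate angles and compare with yellow pixels
yaw=np.radians(1.5);Ry=R.from_euler('z',yaw).as_matrix()
O=np.array([540.3,325.7,0])-Ry@[0,115,0]
full=s['image'].astype(int)
yel=(full[...,0]>150)&(full[...,1]>110)&(full[...,2]<90)
cv=[]
for deg in range(36,55,2):
    t=np.radians(deg);n=0;k=0
    for y in (-160,40):
        for r in np.linspace(15,185,60):
            P=O+Ry@np.array([164-r*np.cos(t),y,113+r*np.sin(t)])
            u,v=proj(s,P).round().astype(int);n+=yel[v,u];k+=1
    cv.append((deg,round(n/k,2)))
print(cv)
o=ctrl.get_obs();print(o['t'],o['ee_pos'],o['width'],o['grasp_force'],o['ft_force'])
```

```text
[(36, np.float64(0.34)), (38, np.float64(0.36)), (40, np.float64(0.46)), (42, np.float64(0.57)), (44, np.float64(0.93)), (46, np.float64(0.42)), (48, np.float64(0.29)), (50, np.float64(0.26)), (52, np.float64(0.22)), (54, np.float64(0.2))]
17.0833 [527.3010806  149.37972065 270.52861215] 11.06498401953899 29.999883770942688 [-8.49619033  3.02344776  4.0301061 ]
```

Guard measured at about 44°, held with 30 N of grip, and steady, so I'm handing in.

```bash
python3 -c "
from workcell import ctrl
print(ctrl.close_job())"
```

```text
the job is handed in; nothing more can be done
None
```

The job is handed in (no verdict was shown): the red core stands let go on the spindle, down on the flange, and the gripper is holding the guard at about 44°, within the 5° tolerance.

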